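# Clamp a mould in a bench screw press

## Robot

A 7-joint arm with a two-finger parallel gripper is mounted at the origin on a cart in front of the work surface, level with it; the furniture and walls round the work are solid. World frame = base frame: x ahead of the robot, y to its left, z up, the work surface at z = 0. Lengths are in m, angles in degrees, forces in N, time in s.
With the tool pointing down it reaches from about 0.4 to 0.875 m from the base axis. Payload 4.4 kg.
Tool frame: the origin (TCP) lies at the very end of the fingers, on their centre line; the grasp point (between the pads) lies 19 mm behind it; y points along the fingers, x is the direction in which the jaws open and shut, and the axes are right-handed (so a half turn about y gives the same grasp; the last joint's range is limited). The gripper opens to 85 mm and grips with 20 to 120 N. Pads are 22 mm wide; open, the fingers measure 114 mm over their backs; the gripper's body (76 mm by 85 mm) begins 54 mm behind the grasp point. The pads swing forward as they close: fully open they stand 13 mm farther back than shut.
Start: joints at [71.688, 36.005, 2.206, 86.941, -1.547, 57.084, -1.146], TCP at [0.163, -0.629, 0.231] pointing down, gripper open.
Joint ranges: [-175.42, 175.42], [-21.48, 121.26], [-71.46, 75.88], [10.55, 141.38], [-63.04, 243.04], [13.31, 113.54], [-168.57, 168.57]. Speed limits (degrees/s): [147.25, 147.25, 180, 180, 180, 180, 180].

## Interface

Orientations are given as a 3x3 rotation matrix whose columns are the frame's x, y, z axes.
In Python, from rig import r, eyes gives the robot as it stands.
- The arm moves only by the tool jog_arm, never from a script. Its argument "rows" is a list of rows, each a list of 7 numbers: the turn, a rotation vector about the tool's x, y, z in rad, then the shift along the tool's x, y, z in cm, then the finger opening in cm, from 0 to 8.54. In form: [[rx, ry, rz, dx, dy, dz, claw], ...]. A call has 1 to 5 rows; each row shifts and turns the commanded pose from where the row before left it, along the tool's axes as they then stand; what a row does not reach is not made up. A row lasts 1/12 s, in which the tool goes at most 41.7 mm and 7.16 degrees, less where a joint would pass 70% of its speed; a pose out of reach is approached as far as the arm can. A call with a gripper value outside its range is refused whole. The fingers move at their own pace and stop on an object; "grip_force" is the grip in N (left out, the last holds). Time passes only in rows, so rows that do not move let the fingers close. It gives the time, the measured TCP pose, the force and the opening at its end, in the units of the state.
- r.state(): the state, without advancing time (a new reading comes with each control period).
- eyes.capture(name): name is "scene" or "top" or "wrist"; returns a dict with "frame" (384x512x3 uint8, red, green, blue), "z_map" (384x512 float32, m along the optical axis (not along the pixel's ray), 0 where there is no reading), "mtx" (3x3 intrinsics, pixels), "extrinsics" (4x4, takes a point from camera to world coordinates). Camera axes: x right, y down, z forward; pixel columns grow to the right and rows downward; lengths in m; the calibration is good to about 2 mm. A picture is of the moment at which its call begins.
- r.sign_off(): hands the job in, once; it reports no verdict.
The state is a dict: "clock": time; "joints": joint angles; "qd": joint speeds; "joint_efforts": joint torques, N m; "tool_pos": TCP position; "orientation": TCP orientation; "contact_force": force on the tool from outside, world axes, zero at the start; "wrist_torque": the same for the moment, N m; "opening": finger opening in m.
Only numpy, scipy, OpenCV 4.12 (cv2) and the standard library are available. Lean on these libraries where they do the work, as an engineer would, in place of code of your own. Each camera call takes 0.05 s, during which the arm holds its last target. There are 200 camera calls.

## Task

Push the carriage with the plaster mould fully home under the screw of the small bench press. Then start the screw: turn its wing knob backwards (anticlockwise seen from above) until it clicks down into the thread start, and turn it forwards (clockwise) until its foot is tight on the mould and stays so. Leave the other things on the bench where they are.

Things in the scene. Friction and masses are not known exactly. Their poses are not given: they have to be found in the camera images.
- press: small bench screw press, fixed to the bench: aluminium base plate 12 mm thick, x -140 to +60 mm, y +-75 mm; two steel posts at y = +-60 mm; a grey beam across y on them (52 x 150 mm, top 104 mm above the bench); on it a steel threaded ring 48 mm across, 26 mm high, open at the top. Origin: on the bench under the vertical screw axis; x points the way the carriage goes home, z up
- carriage (a joint): travel of the carriage, an aluminium plate bearing the mould, along the press's +x on rails: 0 = all the way out, 0.080 m = fully home at its stop, the mould centred under the screw. It starts between 0.005 and 0.03; about 2 N moves it and it stays where it is left
- carriage_handle (a point): point in the carriage's handle, 14 mm under its top: an upright black block 16 mm (along x) x 24 mm (along y) and 50 mm high, its top 64 mm and this point 50 mm above the bench; 125 mm in front (-x) of the screw axis when the carriage is home. Axes as the press
- wing_grip (a point): centre of the knob's black wing, on the screw axis: 84 mm long (point x), 14 mm thick (point y), 28 mm high (point at mid height); 163 mm above the bench at the start. Turns easily; loose up and down: with its screw it weighs 0.25 kg and falls by itself unless gripped or held by rubbing. Fingers straddling the wing with 2 to 4 mm of play turn it without holding it up; ease back to free it
- wing (a joint): angle of the knob (rad) from the press's x to the wing's length; grows backwards (anticlockwise from above), falls forwards. At the start the screw's lug lies on a flat land: forwards it meets a stop within 0.2 to 1.3 rad without engaging; backwards it falls into the thread start (the click) after 0.5 to 1.6 rad, where exactly cannot be seen. There it has 0.2 to 0.4 rad of play before a hard wall
- screw (a joint): height of the screw (m): 0 resting on the land at the start, about -0.010 after the click. Turned forwards from there it runs into a coarse thread and sinks 3.5 mm per rad; at -0.0135, some 1.1 to 1.5 rad after the click, the foot touches the mould; 0.3 rad later its spring begins to give and turning gets harder. Tight at -0.0145 to -0.0155 (1.6 to 2.4 rad after the click, 0.1 to 0.3 N m); it does not spring back
- tip_box: bystander: blue pipette tip box with a clear lid, 91 x 122 x 69 mm, origin under its centre
- beaker: bystander: glass beaker 54 mm across, 68 mm high, origin under its centre
- timer: bystander: small white bench timer 20 x 68 x 60 mm, origin under its centre
- caliper: bystander: caliper 69 x 190 x 13 mm lying flat, origin under its centre
- marker: bystander: marker pen 131 mm long, 18 mm thick, lying beside the press, origin under its centre
- amber_bottle: bystander: brown glass bottle 60 mm across, 133 mm high, origin under its centre
- foot: the screw's foot, a rubber-faced steel disc 32 mm across and 6 mm thick at its lower end, cushioned by a spring of 16 N/mm inside the screw (up to 4 mm); does not turn; origin at the centre of its underside, 75.5 mm above the bench at the start
- mould: plaster mould block 60 x 55 x 40 mm, fixed on the carriage, its top 62 mm above the bench; origin at the centre of its underside

How it is judged:
By the outcome, as a careful person would: the job done as asked, in the order asked, and still so for the second after the job is handed in, with the robot touching nothing.
It also fails if it takes over 67 s, if anything falls off the work surface, if the arm or the gripper's body presses on something with over 40 N, if the wrist force passes 120 N, or if a joint passes its speed limit or range.

## Working session

There is one attempt and no reset: what is moved stays moved. The work goes in short steps, Python scripts to look and compute and a tool call to move; the robot and the scene stay as the last step left them, time stands still between calls to the robot, and variables do not carry over. Pictures are saved under pics/ and viewed, about 8 in all and at most 12, crops included, and the job is handed in when it is done.

Besides the shell and the picture viewer there is one more tool, called after "Call:" by a JSON object that holds its "fn" and its "kwargs", one argument or row to a line. jog_arm: Moves the arm, as the interface text tells. Its arguments: {"type":"object","properties":{"rows":{"type":"array","items":{"type":"array","items":{"type":"number"}}},"grip_force":{"type":"number"}},"required":["rows"]}

```bash
mkdir -p pics; ls; python3 - <<'E'
from rig import r,eyes
import cv2,numpy as np
ims=[]
for n in("scene","top"):
    c=eyes.capture(n); np.savez(f"{n}0.npz",**c); cv2.imwrite(f"pics/{n}0.png",c["frame"][...,::-1]); print(c["extrinsics"].round(3).tolist(),c["mtx"][0,0])
s=r.state();print(s)
E
```

```text
pics
[[-0.817, -0.339, 0.467, -0.168], [-0.577, 0.492, -0.652, 0.914], [-0.009, -0.802, -0.597, 0.96], [0.0, 0.0, 0.0, 1.0]] 454.8317771424429
[[-0.024, -0.995, 0.092, 0.405], [-0.999, 0.026, 0.02, -0.025], [-0.023, -0.091, -0.996, 1.311], [0.0, 0.0, 0.0, 1.0]] 350.4530096806915
{'clock': 0.1, 'joints': array([71.6882387 , 36.05429905,  2.20304526, 86.99142643, -1.54545387,
       57.08301368, -1.14713779]), 'qd': array([ 9.47027136e-03, -1.39807519e-01,  1.30077213e-02, -1.01990629e-01,
       -7.64294917e-05,  3.94414156e-02, -5.41724619e-02]), 'joint_efforts': array([ 2.91044344e-03, -5.64526391e+01,  1.22994907e+00, -1.93972349e+01,
        1.11362227e-02,  5.53643345e-03, -7.74275406e-06]), 'tool_pos': array([ 0.16308082, -0.6286235 ,  0.23046697]), 'orientation': array([[ 2.51072740e-01, -4.76749223e-04,  9.67968105e-01],
       [-9.67966679e-01,  1.66175126e-03,  2.51073189e-01],
       [-1.72822116e-03, -9.99998506e-01, -4.42569217e-05]]), 'contact_force': array([-0.13137446,  0.32671959,  0.31216744]), 'wrist_torque': array([-0.01248777, -0.01664594, -0.01791615]), 'opening': 0.0859020150139024}
```

View pics/scene0.png

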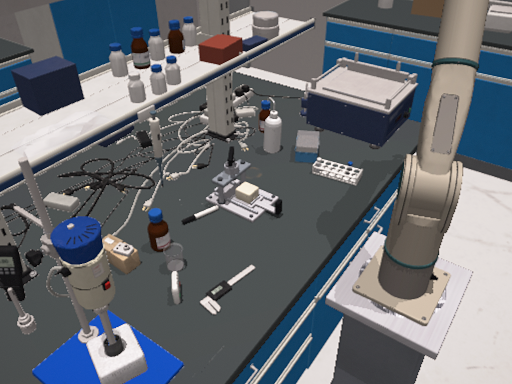

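View pics/top0.png

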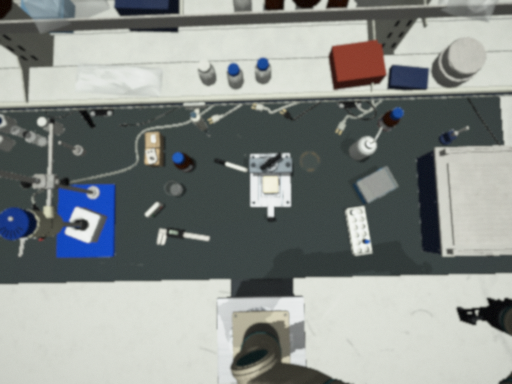

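```bash
python3 - <<'E'
import cv2,numpy as np
o=[]
t=np.load("top0.npz")["frame"][140:230,215:325]; s=np.load("scene0.npz")["frame"][135:230,180:290]
a=cv2.resize(t,(0,0),fx=6,fy=6,interpolation=cv2.INTER_CUBIC)[:540]; 
cv2.imwrite("pics/topc.png",a[...,::-1])
cv2.imwrite("pics/scc.png",cv2.resize(s,(0,0),fx=6,fy=6,interpolation=cv2.INTER_CUBIC)[...,::-1])
E
```

```text
(no output)
```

View pics/topc.png

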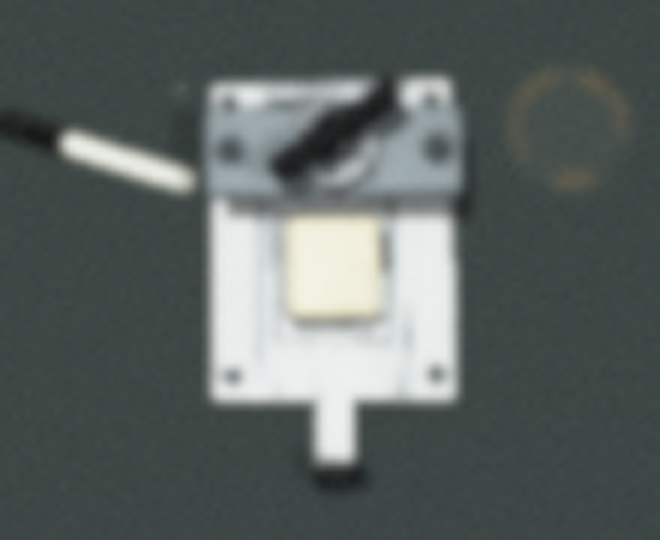

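View pics/scc.png

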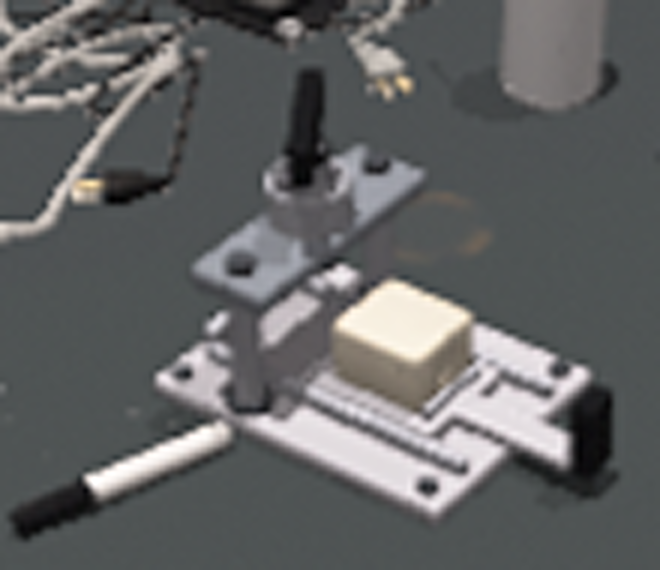

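```bash
cat > h.py <<'E'
import numpy as np,cv2
def ray(c,u,v,z):
    K=c["mtx"];E=c["extrinsics"]
    d=E[:3,:3]@np.array([(u-K[0,2])/K[0,0],(v-K[1,2])/K[1,1],1]);o=E[:3,3]
    return (o+d*(z-o[2])/d[2])
E
python3 - <<'E'
from h import *
t=np.load("top0.npz")
f=lambda x,y,z:ray(t,215+x/6-.5,140+y/6-.5,z)[:2]
B=[f(210,402,.012),f(458,402,.012),f(455,80,.012),f(210,82,.012)]
print("base",np.round(B,4).tolist())
ax=(B[3]+B[2]-B[0]-B[1])/2; fy=B[0]-B[1]; yaw=np.degrees(np.arctan2(ax[1],ax[0])); print("yaw",yaw,np.degrees(np.arctan2(-fy[0],fy[1])),np.linalg.norm(ax),np.linalg.norm(fy))
c=sum(B)/4; u=ax/np.linalg.norm(ax); print("axis",c+.04*u)
for n,p in dict(w1=f(278,168,.177),w2=f(400,90,.177),h=f(338,470,.064),bolt1=f(230,150,.104),bolt2=f(438,150,.104),m1=f(288,315,.062),m2=f(380,320,.062)).items(): print(n,p.round(4))
# depth points: wing (z>.15) and mould/handle in top and scene
for n in("top","scene"):
    c=np.load(n+"0.npz");Z=c["z_map"];v,uu=np.mgrid[:384,:512];K=c["mtx"]
    P=np.stack([(uu-K[0,2])/K[0,0]*Z,(v-K[1,2])/K[1,1]*Z,Z],-1)@c["extrinsics"][:3,:3].T+c["extrinsics"][:3,3]
    ok=(Z>0)&(abs(P[...,0]-.64)<.2)&(abs(P[...,1]+.07)<.12)
    for lo,hi in((.165,.2),(.098,.108),(.057,.069)):
        q=P[ok&(P[...,2]>lo)&(P[...,2]<hi)]
        if len(q)>8:
            m=(q.min(0)+q.max(0))/2; w=np.linalg.svd(q[:,:2]-q[:,:2].mean(0))[2][0] if len(q)<3000 else 0
            print(n,lo,len(q),q.mean(0).round(4),q.min(0).round(3),q.max(0).round(3),w)
E
```

```text
base [[0.4823, 0.0269], [0.4784, -0.1262], [0.6801, -0.131], [0.6833, 0.0224]]
yaw -1.313127921548049 -1.4458490930481682 0.20138027221961577 0.15313459546516628
axis [ 0.62100721 -0.0528649 ]
w1 [ 0.5992 -0.0196]
w2 [ 0.6405 -0.0874]
h [ 0.437 -0.05 ]
bolt1 [0.6231 0.0083]
bolt2 [ 0.6197 -0.1123]
m1 [ 0.5301 -0.0228]
m2 [ 0.5257 -0.0775]
top 0.165 112 [ 0.6221 -0.053   0.1751] [ 0.596 -0.087  0.166] [ 0.65  -0.017  0.183] [-0.54987094  0.83524964]
top 0.098 392 [ 0.6202 -0.0557  0.1034] [ 0.596 -0.128  0.098] [0.649 0.022 0.108] [-0.02630807 -0.99965388]
top 0.057 237 [ 0.5583 -0.0523  0.0617] [ 0.44  -0.08   0.057] [ 0.588 -0.025  0.068] [-0.99971148  0.02402003]
scene 0.165 80 [ 0.6171 -0.0433  0.1761] [ 0.595 -0.085  0.166] [ 0.646 -0.011  0.182] [-0.53685475  0.84367469]
scene 0.098 269 [ 0.6143 -0.0356  0.1045] [ 0.593 -0.126  0.098] [0.651 0.029 0.108] [0.06775188 0.9977022 ]
scene 0.057 233 [ 0.5627 -0.0447  0.0632] [ 0.44  -0.113  0.057] [0.629 0.022 0.069] [-0.99974365  0.02264155]
```

Call:
{"fn": "jog_arm", "kwargs": {
  "rows": [
    [0,0,0,-2.46,0,2.05,6],
    [0,0,0,-2.46,0,2.05,6],
    [0,0,0,-2.46,0,2.05,6],
    [0,0,0,-2.46,0,2.05,6],
    [0,0,0,-2.46,0,2.05,6]
  ]
}}

```text
clock: 0.52
tool_pos: [0.2318, -0.4827, 0.2309]
orientation: [[0.251, -0.0, 0.968], [-0.968, 0.001, 0.251], [-0.001, -1.0, -0.0]]
contact_force: [1.8, -0.6, 0.2]
opening: 0.06
```

Call:
{"fn": "jog_arm", "kwargs": {
  "rows": [
    [0,0,0,-2.46,0,2.05,6],
    [0,0,0,-2.46,0,2.05,6],
    [0,0,0,-2.46,0,2.05,6],
    [0,0,0,-2.46,0,2.05,6],
    [0,0,0,-2.46,0,2.05,6]
  ]
}}

```text
clock: 0.93
tool_pos: [0.3001, -0.338, 0.2312]
orientation: [[0.251, -0.0, 0.968], [-0.968, 0.0, 0.251], [-0.0, -1.0, -0.0]]
contact_force: [0.7, -0.7, 0.4]
opening: 0.0603
```

Call:
{"fn": "jog_arm", "kwargs": {
  "rows": [
    [0,0,0,-2.46,0,2.05,6],
    [0,0,0,-2.46,0,2.05,6],
    [0,0,0,-2.46,0,2.05,6],
    [0,0,0,-2.46,0,2.05,6],
    [0,0,0,-2.46,0,2.05,6]
  ]
}}

```text
clock: 1.35
tool_pos: [0.3684, -0.1932, 0.2313]
orientation: [[0.251, -0.0, 0.968], [-0.968, 0.0, 0.251], [-0.0, -1.0, -0.0]]
contact_force: [0.5, -0.2, 0.7]
opening: 0.06
```

Call:
{"fn": "jog_arm", "kwargs": {
  "rows": [
    [0,0,0,-2.46,0,2.05,6],
    [0,0,0,-2.46,0,2.05,6],
    [0,0,0,-2.46,0,2.05,6],
    [0,0,0,-2.46,0,2.05,6],
    [0,0,0,-2.46,0,2.05,6]
  ]
}}

```text
clock: 1.77
tool_pos: [0.4368, -0.0485, 0.2312]
orientation: [[0.251, -0.0, 0.968], [-0.968, -0.0, 0.251], [-0.0, -1.0, -0.0]]
contact_force: [-0.0, 0.2, -0.2]
opening: 0.0597
```

Call:
{"fn": "jog_arm", "kwargs": {
  "rows": [
    [0,0.0925,0,0,0,0,6],
    [0,0.0925,0,0,0,0,6],
    [0,0.0925,0,0,0,0,6],
    [0,0,0,0,0,0,6]
  ]
}}

```text
clock: 2.1
tool_pos: [0.4364, -0.0497, 0.2311]
orientation: [[-0.025, -0.001, 1.0], [-1.0, -0.0, -0.025], [0.0, -1.0, -0.001]]
contact_force: [0.1, 0.2, -0.8]
opening: 0.0605
```

Call:
{"fn": "jog_arm", "kwargs": {
  "rows": [
    [0,0,0,0,3,0,6],
    [0,0,0,0,3,0,6],
    [0,0,0,0,3,0,6],
    [0,0,0,0,3,0,6],
    [0,0,0,0,2,0,6]
  ]
}}

```text
clock: 2.52
tool_pos: [0.4355, -0.05, 0.0892]
orientation: [[-0.021, -0.002, 1.0], [-1.0, 0.0, -0.021], [-0.0, -1.0, -0.002]]
contact_force: [-0.0, -0.0, 0.0]
opening: 0.0599
```

Call:
{"fn": "jog_arm", "kwargs": {
  "rows": [
    [0,0,0,0,2,0,6],
    [0,0,0,0,2,0,6],
    [0,0,0,0,1.7,0,6],
    [0,0,0,0,0,0,2.2],
    [0,0,0,0,0,0,2.2]
  ],
  "grip_force": 25
}}

```text
clock: 2.93
tool_pos: [0.4337, -0.0509, 0.0445]
orientation: [[-0.021, -0.009, 1.0], [-1.0, -0.002, -0.021], [0.002, -1.0, -0.009]]
contact_force: [0.2, -0.7, -1.0]
opening: 0.0371
```

Call:
{"fn": "jog_arm", "kwargs": {
  "rows": [
    [0,0,0,0,0,0,2.2],
    [0,0,0,0,0,0,2.2],
    [0,0,0,0,0,0,2.2]
  ]
}}

```text
clock: 3.18
tool_pos: [0.4347, -0.0472, 0.0456]
orientation: [[-0.019, -0.006, 1.0], [-1.0, 0.001, -0.019], [-0.001, -1.0, -0.006]]
contact_force: [0.2, 9.6, -2.9]
opening: 0.0231
```

Call:
{"fn": "jog_arm", "kwargs": {
  "rows": [
    [0,0,0,-0.2,0,0.5,2.2],
    [0,0,0,-0.1,0,0.8,2.2],
    [0,0,0,0,0,0.8,2.2],
    [0,0,0,0,0,0.8,2.2],
    [0,0,0,0,0,0.8,2.2]
  ]
}}

```text
clock: 3.6
tool_pos: [0.473, -0.0477, 0.0455]
orientation: [[-0.022, -0.006, 1.0], [-1.0, -0.002, -0.022], [0.002, -1.0, -0.006]]
contact_force: [-1.0, 5.0, 7.7]
opening: 0.0235
```

Call:
{"fn": "jog_arm", "kwargs": {
  "rows": [
    [0,0,0,0,0,0.6,2.2],
    [0,0,0,0,0,0.5,2.2],
    [0,0,0,0,0,0.3,2.2],
    [0,0,0,0,0,0.2,2.2],
    [0,0,0,0,0,0,2.2]
  ]
}}

```text
clock: 4.02
tool_pos: [0.4899, -0.0479, 0.0455]
orientation: [[-0.022, -0.004, 1.0], [-1.0, -0.001, -0.022], [0.001, -1.0, -0.004]]
contact_force: [-0.1, 6.3, 7.2]
opening: 0.0233
```

Call:
{"fn": "jog_arm", "kwargs": {
  "rows": [
    [0,0,0,0,0,0.2,2.2],
    [0,0,0,0,0,0.2,2.2],
    [0,0,0,0,0,0.1,2.2],
    [0,0,0,0,0,0,2.2]
  ]
}}

```text
clock: 4.35
tool_pos: [0.4946, -0.0479, 0.0455]
orientation: [[-0.022, -0.004, 1.0], [-1.0, -0.001, -0.022], [0.001, -1.0, -0.004]]
contact_force: [-0.4, 5.0, 7.0]
opening: 0.0232
```

Call:
{"fn": "jog_arm", "kwargs": {
  "rows": [
    [0,0,0,0,0,0.2,2.2],
    [0,0,0,0,0,0.1,2.2],
    [0,0,0,0,0,0,2.2]
  ]
}}

```text
clock: 4.6
tool_pos: [0.4968, -0.048, 0.0455]
orientation: [[-0.022, -0.006, 1.0], [-1.0, -0.001, -0.022], [0.001, -1.0, -0.006]]
contact_force: [-3.7, 4.7, 8.6]
opening: 0.0234
```

Call:
{"fn": "jog_arm", "kwargs": {
  "rows": [
    [0,0,0,0,0,0.2,2.2],
    [0,0,0,0,0,0.1,2.2],
    [0,0,0,0,0,0,2.2]
  ]
}}

```text
clock: 4.85
tool_pos: [0.4968, -0.048, 0.0454]
orientation: [[-0.022, -0.011, 1.0], [-1.0, -0.001, -0.022], [0.002, -1.0, -0.011]]
contact_force: [-7.5, 5.5, 15.9]
opening: 0.0235
```

Call:
{"fn": "jog_arm", "kwargs": {
  "rows": [
    [0,0,0,0,0,0.1,2.2],
    [0,0,0,0,0,0,2.2]
  ]
}}

```text
clock: 5.02
tool_pos: [0.4967, -0.048, 0.0454]
orientation: [[-0.022, -0.013, 1.0], [-1.0, -0.001, -0.022], [0.002, -1.0, -0.013]]
contact_force: [-9.3, 6.3, 16.8]
opening: 0.0231
```

Call:
{"fn": "jog_arm", "kwargs": {
  "rows": [
    [0,0,0,0,0,0,5],
    [0,0,0,0,0,0,6],
    [0,0,0,0,0,0,6],
    [0,0,0,0,-2,0,6],
    [0,0,0,0,-3.5,0,6]
  ]
}}

```text
clock: 5.43
tool_pos: [0.4977, -0.0499, 0.0972]
orientation: [[-0.024, -0.015, 1.0], [-1.0, -0.003, -0.024], [0.003, -1.0, -0.015]]
contact_force: [0.9, -0.1, 0.2]
opening: 0.0598
```

Call:
{"fn": "jog_arm", "kwargs": {
  "rows": [
    [0,0,0,0,-3.5,0,5],
    [0,0,0,0,-3.5,0,5],
    [0,0,0,0,-3.5,0,5],
    [0,0,0,0,-3.5,0,5],
    [0,0,0,0,-2.3,2,5]
  ]
}}

```text
clock: 5.85
tool_pos: [0.5193, -0.0501, 0.2657]
orientation: [[-0.025, -0.008, 1.0], [-1.0, -0.003, -0.025], [0.003, -1.0, -0.007]]
contact_force: [0.6, 0.0, -0.7]
opening: 0.0503
```

Call:
{"fn": "jog_arm", "kwargs": {
  "rows": [
    [0,0,0,0,0,3,5],
    [0,0,0,0,0,3.5,5],
    [0,0,0,0,0,3,5],
    [0,-0.12,0,0,0,0,5],
    [0,-0.12,0,0,0,0,5]
  ]
}}

```text
clock: 6.27
tool_pos: [0.6177, -0.052, 0.2605]
orientation: [[0.22, -0.008, 0.976], [-0.976, -0.003, 0.22], [0.001, -1.0, -0.008]]
contact_force: [-0.1, 0.0, 0.2]
opening: 0.0499
```

Call:
{"fn": "jog_arm", "kwargs": {
  "rows": [
    [0,-0.12,0,0,0,0,5],
    [0,-0.12,0,0,0,0,5],
    [0,-0.12,0,0,0,0,5],
    [0,-0.12,0,0,0,0,5],
    [0,-0.12,0,0,0,0,5]
  ]
}}

```text
clock: 6.68
tool_pos: [0.6162, -0.0523, 0.2611]
orientation: [[0.732, -0.008, 0.681], [-0.681, -0.003, 0.732], [-0.004, -1.0, -0.008]]
contact_force: [-0.4, 0.4, -0.1]
opening: 0.0497
```

Call:
{"fn": "jog_arm", "kwargs": {
  "rows": [
    [0,-0.12,0,0,0,0,5],
    [0,-0.12,0,0,0,0,5],
    [0,-0.12,0,0,0,0,5],
    [0,-0.12,0,0,0,0,5],
    [0,-0.12,0,0,0,0,5]
  ]
}}

```text
clock: 7.1
tool_pos: [0.6162, -0.0524, 0.2611]
orientation: [[0.989, -0.008, 0.149], [-0.149, -0.003, 0.989], [-0.008, -1.0, -0.004]]
contact_force: [0.4, 0.4, -0.6]
opening: 0.0497
```

Call:
{"fn": "jog_arm", "kwargs": {
  "rows": [
    [0,-0.12,0,0,0,0,5],
    [0,-0.12,0,0,0,0,5],
    [0,-0.12,0,0,0,0,5],
    [0,-0.12,0,0,0,0,5],
    [0,-0.12,0,0,0,0,5]
  ]
}}

```text
clock: 7.52
tool_pos: [0.6161, -0.0525, 0.261]
orientation: [[0.9, -0.009, -0.435], [0.435, -0.003, 0.9], [-0.009, -1.0, 0.001]]
contact_force: [-0.4, 0.2, 0.1]
opening: 0.0501
```

Call:
{"fn": "jog_arm", "kwargs": {
  "rows": [
    [0,-0.12,0,0,0,0,5],
    [0,0,0,0,0,0,5]
  ]
}}

```text
clock: 7.68
tool_pos: [0.616, -0.0525, 0.2608]
orientation: [[0.843, -0.009, -0.537], [0.537, -0.002, 0.843], [-0.009, -1.0, 0.003]]
contact_force: [0.3, 0.5, -0.6]
opening: 0.0502
```

```bash
python3 - <<'E'
from rig import r,eyes
import cv2,numpy as np
c=eyes.capture("wrist"); np.savez("wrist1.npz",**c); cv2.imwrite("pics/w1.png",c["frame"][...,::-1])
print(c["extrinsics"].round(3).tolist()); print(r.state()["joints"])
c=eyes.capture("top"); np.savez("top1.npz",**c)
E
```

```text
[[0.843, 0.515, 0.155, 0.576], [0.538, -0.803, -0.258, 0.014], [-0.008, 0.301, -0.954, 0.404], [0.0, 0.0, 0.0, 1.0]]
[ 26.72106567  37.02841749 -42.07046871  88.96051353  26.50436797
  64.89621099  10.97656578]
```

View pics/w1.png

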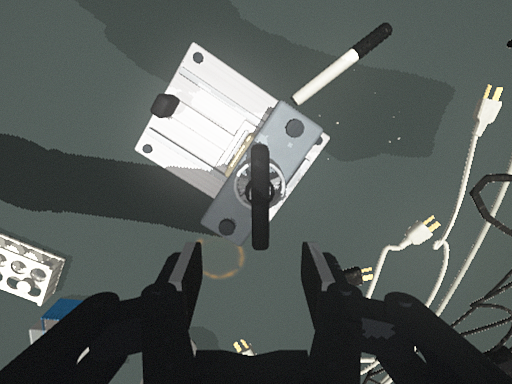

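```bash
cat >> h.py <<'E'
def cloud(c):
    Z=c["z_map"];v,u=np.mgrid[:384,:512];K=c["mtx"]
    P=np.stack([(u-K[0,2])/K[0,0]*Z,(v-K[1,2])/K[1,1]*Z,Z],-1)@c["extrinsics"][:3,:3].T+c["extrinsics"][:3,3]
    return P,Z>0
def wing(c,A=(.621,-.0525),lo=.12,zmin=.14):
    """top face of the wing, ends only: z, centre, direction"""
    P,ok=cloud(c); m=ok&(np.hypot(P[...,0]-A[0],P[...,1]-A[1])<.055)&(P[...,2]>zmin)&(P[...,2]<.2)&(c["frame"].max(-1)<90)
    return P[m]
E
python3 - <<'E'
from h import *
c=np.load("wrist1.npz")
b=[ray(c,295,128,.104)[:2],ray(c,227,226,.104)[:2]];print("bolts",b,(b[0]+b[1])/2)
q=wing(c); zt=np.percentile(q[:,2],80); q=q[q[:,2]>zt-.006]
(cx,cy),sz,a=cv2.minAreaRect(q[:,:2].astype(np.float32)*1000); print(len(q),zt,cx,cy,sz,a)
n=q[:,:2]-q[:,:2].mean(0);w=np.linalg.svd(n,full_matrices=False)[2][0];print(np.degrees(np.arctan2(w[1],w[0])),q.mean(0))
E
```

```text
bolts [array([0.62404925, 0.01118796]), array([ 0.62186523, -0.1093138 ])] [ 0.62295724 -0.04906292]
1787 0.17745347930493904 622.05712890625 -48.653961181640625 (13.902410507202148, 82.9322738647461) 33.45771408081055
-56.78067325983497 [ 0.62043579 -0.04649913  0.17660198]
```

Call:
{"fn": "jog_arm", "kwargs": {
  "rows": [
    [0,0,0,0.75,0,-0.12,5],
    [0,0,0,0,3,0,5],
    [0,0,0,0,3,0,5],
    [0,0,0,0,2.5,0,5],
    [0,0,0,0,1.8,0,5]
  ],
  "grip_force": 20
}}

```text
clock: 8.2
tool_pos: [0.6213, -0.0489, 0.1558]
orientation: [[0.845, -0.011, -0.534], [0.534, -0.003, 0.845], [-0.011, -1.0, 0.003]]
contact_force: [-0.2, -0.9, 0.3]
opening: 0.05
```

Call:
{"fn": "jog_arm", "kwargs": {
  "rows": [
    [0,0,0,0,1,0,5],
    [0,0,0,0,1,0,5],
    [0,0,0,0,0,0,2.4],
    [0,0,0,0,0,0,2.4],
    [0,0,0,0,0,0,2.4]
  ]
}}

```text
clock: 8.62
tool_pos: [0.6216, -0.049, 0.139]
orientation: [[0.844, -0.009, -0.536], [0.536, -0.003, 0.844], [-0.009, -1.0, 0.002]]
contact_force: [-1.5, -1.1, -1.8]
opening: 0.0243
```

Call:
{"fn": "jog_arm", "kwargs": {
  "rows": [
    [0,0,0,0,0,0,1.8],
    [0,0,0,0,0,0,1.8],
    [0,0,0,0,0,0,1.8]
  ]
}}

```text
clock: 8.87
tool_pos: [0.6216, -0.049, 0.1388]
orientation: [[0.844, -0.009, -0.536], [0.536, -0.003, 0.844], [-0.009, -1.0, 0.002]]
contact_force: [-1.6, -0.3, 1.6]
opening: 0.0245
```

```bash
cat >> h.py <<'E'
def look(tag):
    from rig import r,eyes
    c=eyes.capture("wrist"); np.savez(tag+".npz",**c); cv2.imwrite(f"pics/{tag}.png",c["frame"][...,::-1])
    s=r.state(); print("tcp",s["tool_pos"].round(4),"F",s["contact_force"].round(1),"T",s["wrist_torque"].round(3),"op",s["opening"].round(4),"q7",s["joints"][6].round(1),"hd",np.degrees(np.arctan2(s["orientation"][1,0],s["orientation"][0,0])).round(1),s["clock"])
    return c,s
E
python3 - <<'E'
from h import *
look("w2")
E
```

```text
Traceback (most recent call last):
  File "h.py", line 17, in look
    s=r.state(); print("tcp",s["tool_pos"].round(4),"F",s["contact_force"].round(1),"T",s["wrist_torque"].round(3),"op",s["opening"].round(4),"q7",s["joints"][6].round(1),"hd",np.degrees(np.arctan2(s["orientation"][1,0],s["orientation"][0,0])).round(1),s["clock"])
                                                                                                                        ^^^^^^^^^^^^^^^^^^
AttributeError: 'float' object has no attribute 'round'
```

View pics/w2.png

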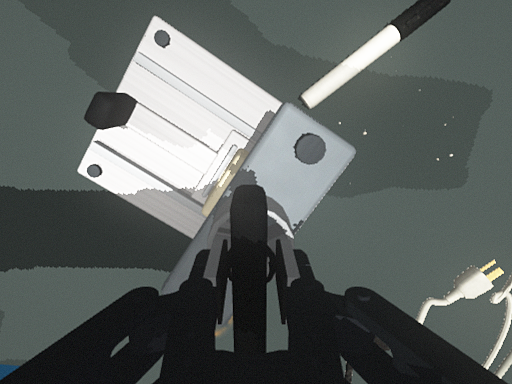

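Call:
{"fn": "jog_arm", "kwargs": {
  "rows": [
    [0,0,0,0,0,0,1.7],
    [0,0,0,0,0,0,1.7],
    [0,0,0,0,0,0,1.7]
  ],
  "grip_force": 40
}}

```text
clock: 9.17
tool_pos: [0.6216, -0.0489, 0.1387]
orientation: [[0.844, -0.009, -0.536], [0.536, -0.003, 0.844], [-0.009, -1.0, 0.002]]
contact_force: [-3.7, 0.6, 5.0]
opening: 0.0236
```

```bash
sed -i 's/s\["opening"\].round(4)/round(float(s["opening"]),4)/' h.py; python3 - <<'E'
from h import *
look("w3")
E
```

```text
tcp [ 0.6216 -0.0489  0.1387] F [-3.4  0.3  5.9] T [-0.143  0.814  0.002] op 0.0239 q7 5.4 hd 32.4 9.2167
```

Call:
{"fn": "jog_arm", "kwargs": {
  "rows": [
    [0,0,0,0,0,0,3],
    [0,0,0,0,0,0,3],
    [0,0,0,0.05,-1.3,0,3],
    [0,0,0,0,0,0,1.8],
    [0,0,0,0,0,0,1.7]
  ],
  "grip_force": 20
}}

```text
clock: 9.63
tool_pos: [0.6228, -0.0487, 0.1523]
orientation: [[0.844, -0.007, -0.536], [0.536, -0.003, 0.844], [-0.008, -1.0, 0.001]]
contact_force: [-0.6, -0.6, 0.2]
opening: 0.0167
```

Call:
{"fn": "jog_arm", "kwargs": {
  "rows": [
    [0,0,0,0,0,0,1.7],
    [0,0,0,0,0,0,1.7],
    [0,0,0,0,0,0,1.7]
  ]
}}

```text
clock: 9.88
tool_pos: [0.6227, -0.0487, 0.1517]
orientation: [[0.844, -0.008, -0.536], [0.536, -0.003, 0.844], [-0.008, -1.0, 0.002]]
contact_force: [0.1, -1.2, 5.2]
opening: 0.0169
```

```bash
python3 - <<'E'
from h import *
c,s=look("w4")
cv2.imwrite("pics/w4c.png",cv2.resize(c["frame"][150:384,130:400],(0,0),fx=2.5,fy=2.5)[...,::-1])
q=wing(c);
h,e=np.histogram(q[:,2],bins=np.arange(.14,.2,.002));print(h,e[[0,-1]])
E
```

```text
tcp [ 0.6227 -0.0486  0.1517] F [-0.2 -0.5  5.7] T [-0.152  0.207  0.082] op 0.0172 q7 6.0 hd 32.4 9.9333
[   0    0    1   17   65   54   31   23   76  117  125  135  151  165
  153  186  476 1329 3734  261  168  169  112  132  451  145  157  284
  494] [0.14  0.198]
```

View pics/w4c.png

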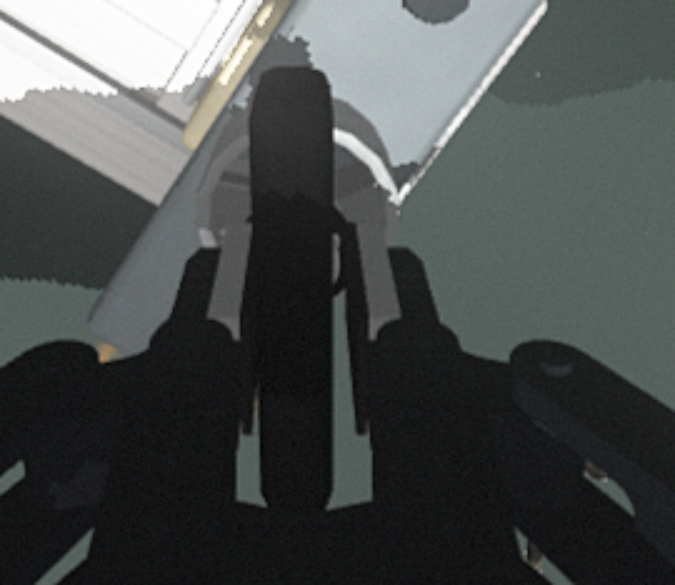

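Call:
{"fn": "jog_arm", "kwargs": {
  "rows": [
    [0,0,0,-0.1,-0.25,0,1.7],
    [0,-0.1,0,0,0,0,1.7],
    [0,-0.1,0,0,0,0,1.7],
    [0,-0.1,0,0,0,0,1.7],
    [0,0,0,0,0,0,1.7]
  ]
}}

```text
clock: 10.35
tool_pos: [0.6211, -0.0491, 0.1533]
orientation: [[0.646, -0.009, -0.763], [0.763, -0.002, 0.646], [-0.008, -1.0, 0.006]]
contact_force: [-0.1, -0.1, -1.1]
opening: 0.0168
```

```bash
cat >> h.py <<'E'
def chk(tag):
    c,s=look(tag); q=wing(c,A=(.622,-.0495),zmin=.145); q=q[q[:,2]<.184]
    h,e=np.histogram(q[:,2],bins=np.arange(.145,.186,.001)); k=h.argmax(); t=q[abs(q[:,2]-e[k])<.004]
    w=np.linalg.svd(t[:,:2]-t[:,:2].mean(0),full_matrices=False)[2][0]
    print("wing top",t[:,2].mean().round(4),len(t),"peak",e[k].round(3),h[k],"dir",np.degrees(np.arctan2(w[1],w[0])).round(1))
E
python3 -c "
from h import *
chk('a0')"
```

```text
tcp [ 0.6211 -0.0491  0.1532] F [-0.4 -0.3  0.6] T [-0.042 -0.002  0.002] op 0.0167 q7 20.4 hd 49.5 10.4
wing top 0.1765 5691 peak 0.176 1976 dir -47.3
```

Call:
{"fn": "jog_arm", "kwargs": {
  "rows": [
    [0,-0.08,0,0,0,0,1.7],
    [0,-0.07,0,0,0,0,1.7],
    [0,0.08,0,0,0,0,1.7],
    [0,0,0,0,0,0,1.7]
  ]
}}

```text
clock: 10.73
tool_pos: [0.6212, -0.049, 0.1534]
orientation: [[0.597, -0.009, -0.802], [0.802, -0.002, 0.597], [-0.007, -1.0, 0.006]]
contact_force: [-0.2, -0.2, -0.2]
opening: 0.0172
```

```bash
python3 -c "
from h import *
chk('a1')"
```

```text
tcp [ 0.6213 -0.049   0.1535] F [ 0.7 -0.7  0.4] T [-0.046 -0.022  0.037] op 0.0171 q7 23.8 hd 53.6 10.7833
wing top 0.1765 5711 peak 0.176 1975 dir -39.1
```

Call:
{"fn": "jog_arm", "kwargs": {
  "rows": [
    [0,-0.08,0,0,0,0,1.7],
    [0,-0.08,0,0,0,0,1.7],
    [0,-0.07,0,0,0,0,1.7],
    [0,0.08,0,0,0,0,1.7],
    [0,0,0,0,0,0,1.7]
  ]
}}

```text
clock: 11.2
tool_pos: [0.6213, -0.0491, 0.1536]
orientation: [[0.468, -0.009, -0.884], [0.884, -0.003, 0.468], [-0.006, -1.0, 0.007]]
contact_force: [0.7, 0.2, -1.0]
opening: 0.0168
```

```bash
python3 -c "
from h import *
chk('a2')"
```

```text
tcp [ 0.6213 -0.049   0.1536] F [-0.1  0.9  0.4] T [-0.013 -0.017 -0.011] op 0.0168 q7 31.1 hd 62.3 11.25
wing top 0.1765 5711 peak 0.176 1967 dir -30.3
```

Call:
{"fn": "jog_arm", "kwargs": {
  "rows": [
    [0,-0.08,0,0,0,0,1.7],
    [0,-0.08,0,0,0,0,1.7],
    [0,-0.05,0,0,0,0,1.7],
    [0,0.08,0,0,0,0,1.7],
    [0,0,0,0,0,0,1.7]
  ]
}}

```text
clock: 11.67
tool_pos: [0.6214, -0.0491, 0.1537]
orientation: [[0.348, -0.009, -0.937], [0.938, -0.003, 0.348], [-0.006, -1.0, 0.007]]
contact_force: [-0.3, 0.2, -0.3]
opening: 0.0167
```

```bash
python3 -c "
from h import *
chk('a3')"
```

```text
tcp [ 0.6214 -0.049   0.1537] F [-0.  -0.2 -0.8] T [-0.003  0.031  0.007] op 0.0174 q7 37.4 hd 69.8 11.7167
wing top 0.1765 5728 peak 0.176 1927 dir -23.1
```

Call:
{"fn": "jog_arm", "kwargs": {
  "rows": [
    [0,-0.08,0,0,0,0,1.7],
    [0,-0.08,0,0,0,0,1.7],
    [0,-0.05,0,0,0,0,1.7],
    [0,0.08,0,0,0,0,1.7],
    [0,0,0,0,0,0,1.7]
  ]
}}

```text
clock: 12.13
tool_pos: [0.6214, -0.0491, 0.1537]
orientation: [[0.223, -0.009, -0.975], [0.975, -0.003, 0.223], [-0.005, -1.0, 0.008]]
contact_force: [0.8, 0.0, 0.4]
opening: 0.0171
```

```bash
python3 -c "
from h import *
chk('a4')"
```

```text
tcp [ 0.6214 -0.0491  0.1537] F [ 0.6 -0.3  1. ] T [-0.011 -0.022  0.   ] op 0.0169 q7 43.8 hd 77.3 12.1833
wing top 0.1765 5719 peak 0.176 1929 dir -15.7
```

Call:
{"fn": "jog_arm", "kwargs": {
  "rows": [
    [0,-0.08,0,0,0,0,1.7],
    [0,-0.08,0,0,0,0,1.7],
    [0,-0.05,0,0,0,0,1.7],
    [0,0.08,0,0,0,0,1.7],
    [0,0,0,0,0,0,1.7]
  ]
}}

```text
clock: 12.6
tool_pos: [0.6214, -0.0491, 0.1537]
orientation: [[0.094, -0.009, -0.996], [0.996, -0.003, 0.094], [-0.004, -1.0, 0.008]]
contact_force: [-0.1, -0.4, -0.2]
opening: 0.0168
```

```bash
python3 -c "
from h import *
chk('a5')"
```

```text
tcp [ 0.6214 -0.0491  0.1537] F [ 1.  -0.2  0.7] T [-0.019 -0.051 -0.003] op 0.017 q7 50.1 hd 84.8 12.65
wing top 0.1765 5718 peak 0.176 1922 dir -8.2
```

Call:
{"fn": "jog_arm", "kwargs": {
  "rows": [
    [0,-0.08,0,0,0,0,1.7],
    [0,-0.08,0,0,0,0,1.7],
    [0,-0.05,0,0,0,0,1.7],
    [0,0.08,0,0,0,0,1.7],
    [0,0,0,0,0,0,1.7]
  ]
}}

```text
clock: 13.07
tool_pos: [0.6214, -0.0491, 0.1537]
orientation: [[-0.036, -0.009, -0.999], [0.999, -0.003, -0.036], [-0.003, -1.0, 0.009]]
contact_force: [0.0, 0.2, 0.2]
opening: 0.0172
```

```bash
python3 -c "
from h import *
chk('a6')"
```

```text
tcp [ 0.6214 -0.0491  0.1538] F [ 0.1  0.1 -0. ] T [ 0.035 -0.087 -0.004] op 0.0168 q7 56.5 hd 92.2 13.1167
wing top 0.1765 5718 peak 0.176 1929 dir -0.8
```

Call:
{"fn": "jog_arm", "kwargs": {
  "rows": [
    [0,-0.08,0,0,0,0,1.7],
    [0,-0.08,0,0,0,0,1.7],
    [0,-0.05,0,0,0,0,1.7],
    [0,0.08,0,0,0,0,1.7],
    [0,0,0,0,0,0,1.7]
  ]
}}

```text
clock: 13.53
tool_pos: [0.6214, -0.0491, 0.1537]
orientation: [[-0.165, -0.009, -0.986], [0.986, -0.003, -0.165], [-0.001, -1.0, 0.009]]
contact_force: [0.1, 0.2, 0.1]
opening: 0.0169
```

```bash
python3 -c "
from h import *
chk('a7')"
```

```text
tcp [ 0.6214 -0.0491  0.1538] F [-0.4  0.6  0.2] T [ 0.01  -0.015  0.006] op 0.0167 q7 63.0 hd 99.7 13.5833
wing top 0.1765 5683 peak 0.176 1902 dir 6.7
```

Call:
{"fn": "jog_arm", "kwargs": {
  "rows": [
    [0,-0.08,0,0,0,0,1.7],
    [0,-0.08,0,0,0,0,1.7],
    [0,-0.05,0,0,0,0,1.7],
    [0,0.08,0,0,0,0,1.7],
    [0,0,0,0,0,0,1.7]
  ]
}}

```text
clock: 14.0
tool_pos: [0.6214, -0.0491, 0.1537]
orientation: [[-0.292, -0.009, -0.956], [0.956, -0.003, -0.292], [-0.0, -1.0, 0.009]]
contact_force: [0.7, -0.2, 0.2]
opening: 0.0167
```

```bash
python3 -c "
from h import *
chk('a8')"
```

```text
tcp [ 0.6214 -0.049   0.1538] F [ 0.4 -0.2  0.8] T [0.021 0.035 0.013] op 0.0169 q7 69.4 hd 107.1 14.05
wing top 0.1753 5608 peak 0.175 2158 dir 16.5
```

Call:
{"fn": "jog_arm", "kwargs": {
  "rows": [
    [0,0.03,0,0,0,0,1.8],
    [0,0,0,0,0,0,1.8],
    [0,0,0,0,0,0,1.8]
  ]
}}

```text
clock: 14.3
tool_pos: [0.6214, -0.049, 0.1538]
orientation: [[-0.265, -0.009, -0.964], [0.964, -0.003, -0.265], [-0.001, -1.0, 0.009]]
contact_force: [0.3, -0.7, 1.2]
opening: 0.0176
```

```bash
python3 -c "
from h import *
chk('a9')"
```

```text
tcp [ 0.6213 -0.0491  0.1537] F [-0.2  0.4  0.9] T [0.004 0.021 0.045] op 0.0184 q7 67.9 hd 105.3 14.35
wing top 0.1664 4989 peak 0.166 1777 dir 23.1
```

View pics/a9.png

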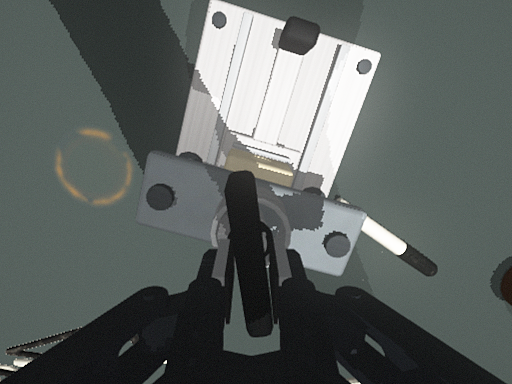

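Call:
{"fn": "jog_arm", "kwargs": {
  "rows": [
    [0,0,0,0,0.5,0,1.75],
    [0,0,0,0,0.4,0,1.75],
    [0,0.1,0,0,0,0,1.75],
    [0,0.1,0,0,0,0,1.75],
    [0,0.1,0,0,0,0,1.75]
  ]
}}

```text
clock: 14.77
tool_pos: [0.6209, -0.0494, 0.1437]
orientation: [[0.039, -0.01, -0.999], [0.999, -0.003, 0.039], [-0.003, -1.0, 0.01]]
contact_force: [0.0, -1.1, -1.2]
opening: 0.0175
```

Call:
{"fn": "jog_arm", "kwargs": {
  "rows": [
    [0,0.1,0,0,0,0,1.75],
    [0,0.1,0,0,0,0,1.75],
    [0,0.1,0,0,0,0,1.75],
    [0,0.1,0,0,0,0,1.75]
  ]
}}

```text
clock: 15.1
tool_pos: [0.6208, -0.0494, 0.1438]
orientation: [[0.425, -0.01, -0.905], [0.905, -0.003, 0.425], [-0.007, -1.0, 0.008]]
contact_force: [0.7, -0.6, -0.4]
opening: 0.0177
```

```bash
python3 -c "
from h import *
chk('b0')"
```

```text
tcp [ 0.6208 -0.0493  0.1441] F [ 0.2  0.2 -0.2] T [0.012 0.099 0.002] op 0.0176 q7 32.4 hd 64.6 15.15
wing top 0.1653 5564 peak 0.165 2096 dir -15.8
```

Call:
{"fn": "jog_arm", "kwargs": {
  "rows": [
    [0,0.1,0,0,0,0,1.75],
    [0,0.1,0,0,0,0,1.75],
    [0,0.1,0,0,0,0,1.75],
    [0,0.1,0,0,0,0,1.75],
    [0,0.05,0,0,0,0,1.75]
  ]
}}

```text
clock: 15.57
tool_pos: [0.6209, -0.0491, 0.1441]
orientation: [[0.775, -0.01, -0.632], [0.632, -0.003, 0.775], [-0.009, -1.0, 0.004]]
contact_force: [0.1, -0.2, -0.8]
opening: 0.0174
```

```bash
python3 -c "
from h import *
chk('b1')"
```

```text
tcp [ 0.6209 -0.0491  0.1442] F [ 0.2 -0.6  0.7] T [ 0.011  0.057 -0.019] op 0.0177 q7 11.1 hd 39.2 15.6167
wing top 0.1639 5394 peak 0.164 2136 dir -41.5
```

Call:
{"fn": "jog_arm", "kwargs": {
  "rows": [
    [0,0.08,0,0,0,0,1.75],
    [0,0.07,0,0,0,0,1.75],
    [0,0,0,0,0,0,1.75]
  ]
}}

```text
clock: 15.87
tool_pos: [0.6209, -0.0491, 0.1443]
orientation: [[0.859, -0.01, -0.512], [0.512, -0.003, 0.859], [-0.01, -1.0, 0.002]]
contact_force: [-0.3, -0.7, 0.1]
opening: 0.0175
```

```bash
python3 -c "
from h import *
chk('b2')"
```

```text
tcp [ 0.621  -0.049   0.1444] F [-0.1  0.6 -0.2] T [-0.03   0.01  -0.014] op 0.0175 q7 4.3 hd 30.9 15.9167
wing top 0.1631 5368 peak 0.163 2182 dir -50.7
```

Call:
{"fn": "jog_arm", "kwargs": {
  "rows": [
    [0,0.07,0,0,0,0,1.75],
    [0,0.07,0,0,0,0,1.75],
    [0,0.06,0,0,0,0,1.75],
    [0,0,0,0,0,0,1.75]
  ]
}}

```text
clock: 16.25
tool_pos: [0.6211, -0.0491, 0.1445]
orientation: [[0.943, -0.009, -0.332], [0.332, -0.003, 0.943], [-0.01, -1.0, 0.0]]
contact_force: [-0.3, 0.2, -1.1]
opening: 0.0172
```

```bash
python3 -c "
from h import *
chk('b3')"
```

```text
tcp [ 0.6211 -0.0491  0.1445] F [-0.2  0.6 -0.1] T [0.012 0.012 0.053] op 0.0174 q7 -5.1 hd 19.5 16.3
wing top 0.163 5375 peak 0.163 2214 dir -61.9
```

Call:
{"fn": "jog_arm", "kwargs": {
  "rows": [
    [0,0.06,0,0,0,0,1.75],
    [0,0.04,0,0,0,0,1.75],
    [0,0,0,0,0,0,1.75]
  ]
}}

```text
clock: 16.55
tool_pos: [0.6212, -0.0491, 0.1445]
orientation: [[0.972, -0.009, -0.236], [0.236, -0.003, 0.972], [-0.009, -1.0, -0.001]]
contact_force: [0.1, -0.0, -0.2]
opening: 0.0177
```

```bash
python3 -c "
from h import *
chk('b4')"
```

```text
tcp [ 0.6212 -0.0491  0.1446] F [-0.6  0.  -1.1] T [0.033 0.003 0.055] op 0.0173 q7 -9.8 hd 13.7 16.6
wing top 0.163 5343 peak 0.163 2211 dir -67.3
```

Call:
{"fn": "jog_arm", "kwargs": {
  "rows": [
    [0,0.07,0,0,0,0,1.75],
    [0,0.07,0,0,0,0,1.75],
    [0,0.06,0,0,0,0,1.75],
    [0,0,0,0,0,0,1.75]
  ]
}}

```text
clock: 16.93
tool_pos: [0.6216, -0.049, 0.1443]
orientation: [[0.999, -0.008, -0.038], [0.038, -0.003, 0.999], [-0.008, -1.0, -0.002]]
contact_force: [1.6, -0.1, -3.5]
opening: 0.0176
```

```bash
python3 -c "
from h import *
chk('b5')"
```

```text
tcp [ 0.6215 -0.049   0.1443] F [ 2.2  0.4 -3.3] T [-0.007 -0.404  0.055] op 0.0177 q7 -19.1 hd 2.3 16.9833
wing top 0.1627 5276 peak 0.163 1884 dir -77.8
```

Call:
{"fn": "jog_arm", "kwargs": {
  "rows": [
    [0,0.05,0,0,0,0,1.75],
    [0,0.05,0,0,0,0,1.75],
    [0,0,0,0,0,0,1.75]
  ]
}}

```text
clock: 17.23
tool_pos: [0.6217, -0.0491, 0.1442]
orientation: [[0.998, -0.008, 0.062], [-0.062, -0.002, 0.998], [-0.008, -1.0, -0.003]]
contact_force: [3.5, 0.1, -6.2]
opening: 0.0173
```

```bash
python3 -c "
from h import *
chk('b6')"
```

```text
tcp [ 0.6217 -0.0491  0.1442] F [ 4.1 -0.3 -6.3] T [ 0.018 -0.73   0.133] op 0.0175 q7 -23.7 hd -3.5 17.2833
wing top 0.1625 5303 peak 0.162 1876 dir -83.2
```

Call:
{"fn": "jog_arm", "kwargs": {
  "rows": [
    [0,0.06,0,0,0,0,1.75],
    [0,0.06,0,0,0,0,1.75],
    [0,0.06,0,0,0,0,1.75],
    [0,0,0,0,0,0,1.75]
  ]
}}

```text
clock: 17.62
tool_pos: [0.622, -0.0494, 0.144]
orientation: [[0.971, -0.007, 0.24], [-0.24, -0.003, 0.971], [-0.007, -1.0, -0.004]]
contact_force: [4.7, -1.0, -9.0]
opening: 0.0177
```

```bash
python3 -c "
from h import *
chk('b7')"
```

```text
tcp [ 0.622  -0.0494  0.144 ] F [ 5.4  0.6 -8.5] T [-0.082 -1.073  0.171] op 0.0171 q7 -32.0 hd -13.8 17.6667
wing top 0.1622 5265 peak 0.162 2154 dir -92.9
```

Call:
{"fn": "jog_arm", "kwargs": {
  "rows": [
    [0,0.05,0,0,0,0,1.75],
    [0,0.03,0,0,0,0,1.75],
    [0,0,0,0,0,0,1.75]
  ]
}}

```text
clock: 17.92
tool_pos: [0.6224, -0.0495, 0.1439]
orientation: [[0.949, -0.007, 0.316], [-0.316, -0.003, 0.949], [-0.006, -1.0, -0.005]]
contact_force: [6.2, -0.2, -9.9]
opening: 0.0174
```

```bash
python3 -c "
from h import *
chk('b8')"
```

```text
tcp [ 0.6223 -0.0496  0.1438] F [ 5.7 -1.5 -9.9] T [-0.149 -1.282  0.286] op 0.017 q7 -35.7 hd -18.4 17.9667
wing top 0.1621 5280 peak 0.162 2187 dir -97.1
```

Call:
{"fn": "jog_arm", "kwargs": {
  "rows": [
    [0,-0.06,0,0,0,0,1.8],
    [0,-0.05,0,0,0,0,1.85],
    [0,0,0,0,0,0,1.85]
  ]
}}

```text
clock: 18.22
tool_pos: [0.6208, -0.0491, 0.1447]
orientation: [[0.978, -0.01, 0.209], [-0.209, -0.002, 0.978], [-0.009, -1.0, -0.004]]
contact_force: [-1.5, 0.1, 0.4]
opening: 0.0186
```

```bash
python3 -c "
from h import *
chk('c0')
c=np.load('c0.npz');q=wing(c,A=(.622,-.0495),zmin=.145)
for n in('a7','b3','c0'):
    q=wing(np.load(n+'.npz'),A=(.622,-.0495),zmin=.15);q=q[q[:,2]<.184]
    pk=np.histogram(q[:,2],bins=np.arange(.15,.185,.0005));m=pk[1][pk[0].argmax()];t=q[abs(q[:,2]-m)<.002]
    A=np.c_[t[:,:2]-[.6215,-.05],np.ones(len(t))];print(n,np.median(t[:,2]),np.linalg.lstsq(A,t[:,2],rcond=None)[0].round(4))
"
```

```text
tcp [ 0.6209 -0.0491  0.1448] F [0.9 0.5 0.5] T [-0.03   0.017 -0.004] op 0.0186 q7 -30.8 hd -12.2 18.2667
wing top 0.1619 5237 peak 0.162 2136 dir -94.1
a7 0.176920439916266 [0.0017 0.001  0.1769]
b3 0.16340243074243005 [-0.0037 -0.0025  0.1634]
c0 0.16220856432466713 [-0.009  -0.0005  0.1621]
```

Call:
{"fn": "jog_arm", "kwargs": {
  "rows": [
    [0,0.06,0,0,0,0,1.75],
    [0,0.06,0,0,0,0,1.75],
    [0,0.06,0,0,0,0,1.75],
    [0,0.02,0,0,0,0,1.75],
    [0,0,0,0,0,0,1.75]
  ]
}}

```text
clock: 18.68
tool_pos: [0.6229, -0.0493, 0.1448]
orientation: [[0.916, -0.005, 0.402], [-0.402, -0.003, 0.916], [-0.004, -1.0, -0.005]]
contact_force: [5.2, -1.3, -5.4]
opening: 0.0176
```

```bash
python3 -c "
from h import *
chk('c1')"
```

```text
tcp [ 0.6228 -0.0493  0.1448] F [ 5.6 -0.6 -5.4] T [-0.054 -0.93   0.298] op 0.0176 q7 -40.0 hd -23.7 18.7333
wing top 0.1618 5150 peak 0.162 2029 dir -102.4
```

Call:
{"fn": "jog_arm", "kwargs": {
  "rows": [
    [0,-0.06,0,0,0,0,1.8],
    [0,-0.05,0,0,0,0,1.85],
    [0,0,0,0,0,0,1.85],
    [0,0,0,0,0,0,1.85]
  ]
}}

```text
clock: 19.07
tool_pos: [0.6211, -0.049, 0.1448]
orientation: [[0.954, -0.009, 0.301], [-0.301, -0.002, 0.954], [-0.008, -1.0, -0.005]]
contact_force: [0.2, -0.3, -0.5]
opening: 0.0187
```

```bash
python3 -c "
from h import *
chk('c2')
for n in('a7','b3','c0','c2'):
    q=wing(np.load(n+'.npz'),A=(.622,-.0495),zmin=.15);q=q[q[:,2]<.184]
    pk=np.histogram(q[:,2],bins=np.arange(.15,.185,.0005));m=pk[1][pk[0].argmax()];t=q[abs(q[:,2]-m)<.002]
    print(n,np.median(t[:,2]))
"
```

```text
tcp [ 0.6212 -0.0491  0.1448] F [ 0.5 -0.3  0.3] T [ 0.037 -0.107  0.021] op 0.0184 q7 -35.0 hd -17.5 19.1167
wing top 0.1618 5183 peak 0.162 2008 dir -98.1
a7 0.176920439916266
b3 0.16340243074243005
c0 0.16220856432466713
c2 0.16206065155810778
```

Call:
{"fn": "jog_arm", "kwargs": {
  "rows": [
    [0,0,0,0,0,0,2.6],
    [0,0,0,0,0,0,4],
    [0,0,0,0,0,0,5],
    [0,0,0,0,0,0,5],
    [0,0,0,0,-1,0,5]
  ]
}}

```text
clock: 19.53
tool_pos: [0.6198, -0.0492, 0.1532]
orientation: [[0.954, -0.013, 0.299], [-0.299, -0.003, 0.954], [-0.011, -1.0, -0.006]]
contact_force: [0.0, -0.2, -0.4]
opening: 0.0501
```

Call:
{"fn": "jog_arm", "kwargs": {
  "rows": [
    [0,0,0,0,-2.5,0,5],
    [0,0,0,0,-3,0,5],
    [0,0,0,0,-3,0,5],
    [0,0,0,0,-2.5,0,5],
    [0,0,0,0,0,0,5]
  ]
}}

```text
clock: 19.95
tool_pos: [0.6256, -0.0481, 0.2713]
orientation: [[0.954, 0.002, 0.3], [-0.3, -0.003, 0.954], [0.003, -1.0, -0.002]]
contact_force: [0.3, 0.7, 1.0]
opening: 0.0499
```

```bash
python3 -c "
from h import *
chk('d0')
for n in('wrist1','d0'):
    q=wing(np.load(n+'.npz'),A=(.622,-.0495),zmin=.15);q=q[q[:,2]<.184]
    pk=np.histogram(q[:,2],bins=np.arange(.15,.185,.0005));m=pk[1][pk[0].argmax()];t=q[abs(q[:,2]-m)<.002]
    print(n,np.median(t[:,2]),len(t),cv2.minAreaRect(t[:,:2].astype(np.float32)*1000))
"
```

```text
tcp [ 0.6243 -0.0484  0.2686] F [0.5 0.1 0.2] T [ 0.016 -0.02   0.004] op 0.0506 q7 -31.0 hd -17.4 20.0
wing top 0.1618 1483 peak 0.162 571 dir -98.4
wrist1 0.17693169382910542 1603 ((621.9170532226562, -48.99987030029297), (12.737544059753418, 82.50958251953125), 33.4493293762207)
d0 0.16205740991979964 1340 ((622.3993530273438, -48.998165130615234), (81.89112854003906, 13.53208065032959), 81.26106262207031)
```

View pics/d0.png

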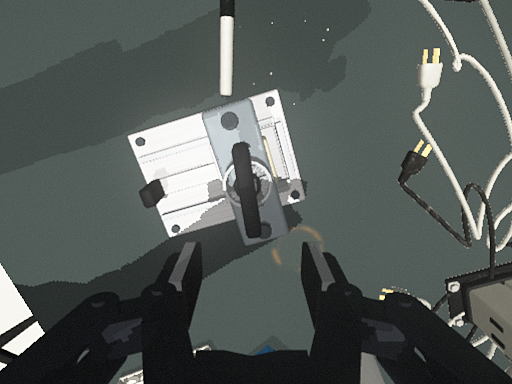

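```bash
python3 -c "
from h import *
from rig import r,eyes
P,ok=cloud(np.load('d0.npz'));m=ok&(abs(P[...,2]-.064)<.004)&(np.load('d0.npz')['frame'].max(-1)<80)&(abs(P[...,0]-.495)<.03)&(abs(P[...,1]+.05)<.03)
q=P[m];print(len(q),cv2.minAreaRect(q[:,:2].astype(np.float32)*1000) if len(q) else 0)
r.sign_off()"
```

```text
237 ((498.0141296386719, -47.050201416015625), (15.36957836151123, 22.53352928161621), 2.903041124343872)
the job is handed in; nothing more can be done
```

The mould is pushed home and the screw is started and tightened on it; I handed the job in at about 20 s, with the gripper lifted clear.

- **Carriage:** I gripped the handle and pushed it about 62 mm, until it stopped with roughly 9 N against it. The last picture puts the handle 124.4 mm in front of the screw axis, against a nominal 125 mm, so it is home.
- **Click:** I straddled the wing and turned it backwards about 1.3 rad. It then fell 10 mm into the thread start.
- **Tightening:** I turned it forwards about 2.1 rad, until the torque read about 0.3 N m. After I let go, the wing was 14.9 mm below its start by the median depth reading. That is inside the 14.5 to 15.5 mm window, and it stayed there with nothing touching it.

**Checks that disagreed:**
- The mean depth reading gave 14.7 mm, while the thread pitch times the angle turned gave about 15.3 mm. All three lie inside the window.
- The torque reading is at the top of the 0.1 to 0.3 N m range, and sideways force on the fingers probably inflates it.
- On the first try at the wing, the fingertips touched the knob's hub at about 6 N, so I raised them about 13 mm.

I didn't measure the bystanders again. The arm kept clear of them, and the marker looked unmoved in the last picture.

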